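# Comb breadsticks into rows on a serving board

## Task

Take the blue rake by its wooden handle and, with its teeth resting lightly on the serving board, comb the three scattered breadsticks towards the board's raised stop, until each lies straight in a pale lane of its own and you feel the sticks butt firmly but gently against the stop. Never touch the breadsticks with the gripper or press hard. Then stand the rake upright on the table, clear of the board, leaving the jar and the shaker alone.

Things in the scene. Friction and masses are not known exactly. Their poses are not given: they have to be found in the camera images.
- board: Dark wooden board fixed to the table, 160 (x) by 240 mm (y), top face 10 mm above the table. Origin: centre of its underside. y points along the lanes away from the raised stop, a bar across the board, inner face at y = -108 mm, 16 mm above the top face. Three pale lanes 26 mm wide run along y, centred at x = -36, 0, +36 mm. The end at y = +120 mm is open.
- rake: Blue rake, 200-325 g, on its teeth; 108 (x) by 82 mm (y). Origin: middle of its underside, z up, y from tooth tips to rear bridge. Closed bridge y +29 to +41 mm; four teeth 14 mm high reach y = -41. Three slots between them at x = -36, 0, +36: 13 mm wide to y = -16, then flaring to 33 mm mouths at the tips. Deck, 20 mm high, covers y -16 to +41. Square 28 mm handle at x 0, y +8, top 84 mm high.
- rake_grip (a point): Point on the axis of the rake's square handle, 28 x 28 mm with sides along the rake's x and y, 58 mm above the teeth's lower faces: a good height to grip it from above. Axes as the rake's.
- stick_a_mid (a point): Breadstick, straight and stiff, 10 x 10 mm in section, 95 mm long over its round ends, brown with pale seeds, 20 g; one of three alike. This point is its centre, 5 mm above the board it lies on; its y axis runs along its length. It must not be gripped or touched by the robot.
- stick_b_mid (a point): Breadstick, straight and stiff, 10 x 10 mm in section, 95 mm long over its round ends, brown with pale seeds, 20 g; one of three alike. This point is its centre, 5 mm above the board it lies on; its y axis runs along its length. It must not be gripped or touched by the robot.
- stick_c_mid (a point): Breadstick, straight and stiff, 10 x 10 mm in section, 95 mm long over its round ends, brown with pale seeds, 20 g; one of three alike. This point is its centre, 5 mm above the board it lies on; its y axis runs along its length. It must not be gripped or touched by the robot.
- honey_jar: Honey jar with a red lid, about 60 mm wide, 86 mm high; bystander, not to be disturbed. Origin at the centre of its underside.
- salt_shaker: Salt shaker, 44 mm wide, 90 mm high; bystander, not to be disturbed. Origin at the centre of its underside.
There are look-alikes about, which are no part of the job. Leave any yellow look-alike of the rake alone.

How it is judged (in metres and radians):
On the way, in this order (a step that is already met when the one before it is completed fails the run):
1. the rake's teeth rest on the board, pressed with over 1 N (contact force between rake and board above 1 N), for 0.1 s.
2. the sticks lie in their lanes and at least one is pushed against the stop with over 1.5 N (angle between the y axis of each of stick_a_mid, stick_b_mid, stick_c_mid and the y axis of board, either way round below 0.13 rad and (x of stick_a_mid in the frame of board between -0.044 and -0.028 m or x of stick_a_mid in the frame of board between -0.008 and 0.008 m or x of stick_a_mid in the frame of board between 0.028 and 0.044 m) and y of each of stick_a_mid, stick_b_mid, stick_c_mid in the frame of board below -0.056 m and z of stick_a_mid in the frame of board between 0.012 and 0.018 m and (x of stick_b_mid in the frame of board between -0.044 and -0.028 m or x of stick_b_mid in the frame of board between -0.008 and 0.008 m or x of stick_b_mid in the frame of board between 0.028 and 0.044 m) and z of stick_b_mid in the frame of board between 0.012 and 0.018 m and (x of stick_c_mid in the frame of board between -0.044 and -0.028 m or x of stick_c_mid in the frame of board between -0.008 and 0.008 m or x of stick_c_mid in the frame of board between 0.028 and 0.044 m) and z of stick_c_mid in the frame of board between 0.012 and 0.018 m and horizontal distance between stick_a_mid and stick_b_mid above 0.02 m and horizontal distance between each of stick_b_mid, stick_a_mid and stick_c_mid above 0.02 m and contact force between any of stick_a, stick_b, stick_c and board above 1.5 N and contact force between any of stick_a, stick_b, stick_c and rake above 1.5 N), for 0.1 s.
At the end, for the whole second after the job is handed in: Each breadstick lies flat on the board, within 0.13 rad of the lanes' direction, its centre within 8 mm of a lane's centre line, no two in one lane, its end within about 4 mm of the stop (centre beyond y = -56 mm of the board); the rake stands upright on the table, off the board, and all is at rest (angle between the y axis of each of stick_a_mid, stick_b_mid, stick_c_mid and the y axis of board, either way round below 0.13 rad and (x of stick_a_mid in the frame of board between -0.044 and -0.028 m or x of stick_a_mid in the frame of board between -0.008 and 0.008 m or x of stick_a_mid in the frame of board between 0.028 and 0.044 m) and y of each of stick_a_mid, stick_b_mid, stick_c_mid in the frame of board below -0.056 m and z of stick_a_mid in the frame of board between 0.012 and 0.018 m and (x of stick_b_mid in the frame of board between -0.044 and -0.028 m or x of stick_b_mid in the frame of board between -0.008 and 0.008 m or x of stick_b_mid in the frame of board between 0.028 and 0.044 m) and z of stick_b_mid in the frame of board between 0.012 and 0.018 m and (x of stick_c_mid in the frame of board between -0.044 and -0.028 m or x of stick_c_mid in the frame of board between -0.008 and 0.008 m or x of stick_c_mid in the frame of board between 0.028 and 0.044 m) and z of stick_c_mid in the frame of board between 0.012 and 0.018 m and horizontal distance between stick_a_mid and stick_b_mid above 0.02 m and horizontal distance between each of stick_b_mid, stick_a_mid and stick_c_mid above 0.02 m and height (world z) of rake below 0.004 m and angle between rake's own z axis and vertical below 0.05 rad and contact force between rake and board below 0.05 N and linear speed of each of rake, stick_a, stick_b, stick_c below 0.01 m/s); the robot touches nothing.
It fails at once if the robot touches a breadstick (contact force between any of the fingers, the arm and stick_a above 0.3 N or contact force between any of the fingers, the arm and stick_b above 0.3 N or contact force between any of the fingers, the arm and stick_c above 0.3 N).
It fails at once if a breadstick is pressed with over 25 N (contact force between any of stick_a, stick_b, stick_c and board above 25 N or contact force between any of stick_a, stick_b, stick_c and rake above 25 N).
It fails at once if the rake is pressed on the board with over 80 N (contact force between rake and board above 80 N).
It fails at once if the honey jar or the salt shaker is moved over 15 mm or tipped (distance of any of honey_jar, salt_shaker from where it was at the start of the episode above 0.015 m or angle between any of honey_jar, salt_shaker's own z axis and vertical above 0.3 rad).
It also fails if it takes over 61 s, if anything falls off the work surface, if the arm or the gripper's body presses on something with over 40 N, if the wrist force passes 120 N, or if a joint passes its speed limit or range.

## Robot

A 6-joint arm with a two-finger parallel gripper is mounted at the origin on a cart in front of the work surface, level with it; the furniture and walls round the work are solid. World frame = base frame: x ahead of the robot, y to its left, z up, the work surface at z = 0. Lengths are in mm, angles in rad, forces in N, time in s.
With the tool pointing down it reaches from about 350 to 975 mm from the base axis. Payload 7.1 kg.
Tool frame: the origin (TCP) lies at the very end of the fingers, on their centre line; the grasp point (between the pads) lies tcp_to_grasp behind it (tcp_to_grasp is the distance from the TCP to the grasp point, in mm); z points along the fingers, x is the direction in which the jaws open and shut, and the axes are right-handed (so a half turn about z gives the same grasp; the last joint's range is limited). The gripper opens to 88 mm and grips with 3 to 60 N. Pads are 20 mm wide; open, the fingers measure 115 mm over their backs; the gripper's body (75 mm by 178 mm) begins 61 mm behind the grasp point.
Start: joints at [1.206, 0.423, 1.63, -0, 1.089, -0.019], TCP at [211.811, 587.997, 222.675] pointing down, gripper open.
Joint ranges: [-3, 3], [-0.9, 2.11], [0.09, 2.58], [-1.31, 4.45], [0.11, 2.69], [-2.54, 2.54]. Speed limits (rad/s): [2.39, 2.39, 3.01, 3.14, 3.14, 3.14].

## Interface

Orientations are given as a rotation vector (axis times angle).
In Python, from workcell import get_obs, get_image, close_job, recognise, mark_of, tcp_to_grasp gives the robot as it stands. The module is installed in compiled form; this text tells all that it offers.
- The arm moves only by the tool move_arm, never from a script. Its argument "motion" is a list of rows, each a list of 7 numbers: the shift along the world's x, y, z in mm, then the turn, a rotation vector about the world's x, y, z in rad, then the finger opening in mm, from 0 to 87.8. A call has 1 to 5 rows; each row is the pose to reach, as a shift and turn from the pose commanded when the call began; what a row does not reach only later rows make up. A row lasts 1/12 s, in which the tool goes at most 41.7 mm and 7.16 degrees, less where a joint would pass 70% of its speed; a pose out of reach is approached as far as the arm can. A call with a gripper value outside its range is refused whole. The fingers move at their own pace and stop on an object; the grip force is fixed at half the most. Time passes only in rows, so rows that repeat a pose let the fingers close. It gives the time, the measured TCP pose, the force and the opening at its end, in the units of the state.
- get_obs(): the state, without advancing time (a new reading comes with each control period).
- get_image(name): name is "scene" or "top" or "wrist"; returns a dict with "color" (480x640x3 uint8, red, green, blue), "mtx" (3x3 intrinsics, pixels), "camera_from_world" (4x4, takes a point from world to camera coordinates). Camera axes: x right, y up, looking along -z (the intrinsics and any distortion apply to the point x, -y, -z); pixel columns grow to the right and rows downward; lengths in mm; the calibration is good to about 2 mm. A picture is of the moment at which its call begins. There is no depth.
- close_job(): hands the job in, once; it reports no verdict.
Trained networks look in a picture, given as the dict that the camera call returned (one of the last four; its "shot" number tells which), for a name from the list of things; names that differ only in an ending like _2 or _b are one class to them, and where a whole thing is asked for, a point or a joint stands for the part that bears it (a point fixed in the world has none). Each returns a list of dicts, best first, with "p" (0 to 1); they miss things now and then, are a little off and sometimes report something else, mostly with a low value. They report only what shows in the picture. A call takes as long as a camera call. They do not tell look-alikes from the thing itself.
- recognise(picture, label): "bbox" ([centre column, centre row, width, height] in pixels, round what is visible of it).
- mark_of(picture, label): "location" ([row, column] in pixels: a listed point, or the origin of a listed thing).
The state is a dict: "t": time; "qpos": joint angles; "qvel": joint speeds; "joint_torque": joint torques, N m; "ee_pos": TCP position; "orientation": TCP orientation; "ft_force": force on the tool from outside, world axes, zero at the start; "moment": the same for the moment, N m; "width": finger opening in mm.
Only numpy, scipy, OpenCV 4.12 (cv2) and the standard library are available. Lean on these libraries where they do the work, as an engineer would, in place of code of your own. Each camera call takes 0.05 s, during which the arm holds its last target. There are 200 camera calls.

## Working session

There is one attempt and no reset: what is moved stays moved. The work goes in short steps, Python scripts to look and compute and a tool call to move; the robot and the scene stay as the last step left them, time stands still between calls to the robot, and variables do not carry over. Pictures are saved under pics/ and viewed, about 8 in all and at most 12, crops included, and the job is handed in when it is done.

Besides the shell and the picture viewer there is one more tool, called after ">>>" by a JSON object that holds its "op" and its "data", one argument or row to a line. move_arm: Moves the arm, as the interface text tells. Its arguments: {"type":"object","properties":{"motion":{"type":"array"}},"required":["motion"]}

```bash
mkdir -p pics
cat > h.py <<'E'
import numpy as np, cv2
from workcell import *
def px(P,im):
    c=im["camera_from_world"]@np.r_[P,1]; v=np.array([c[0],-c[1],-c[2]]); u=im["mtx"]@v; return u[:2]/u[2]
def ray(rc,im):
    M=im["camera_from_world"]; d=np.linalg.inv(im["mtx"])@np.array([rc[1],rc[0],1.]); d=np.array([d[0],-d[1],-d[2]])
    return -M[:3,:3].T@M[:3,3], M[:3,:3].T@d
def onz(rc,im,z):
    o,d=ray(rc,im); return o+d*(z-o[2])/d[2]
def tri(obs):
    A=np.zeros((3,3));b=np.zeros(3)
    for rc,im in obs:
        o,d=ray(rc,im);d/=np.linalg.norm(d);Q=np.eye(3)-np.outer(d,d);A+=Q;b+=Q@o
    return np.linalg.solve(A,b)
def save(im,n): cv2.imwrite(f"pics/{n}.png",cv2.cvtColor(im["color"],cv2.COLOR_RGB2BGR))
E
python3 - <<'E'
from h import *
print(tcp_to_grasp); print(get_obs())
Z=dict(board=0,rake=0,rake_grip=58,stick_a_mid=15,honey_jar=0,salt_shaker=0)
for n in("scene","top","wrist"):
    im=get_image(n);save(im,n+"0")
    for l,z in Z.items():
        for r in mark_of(im,l)[:5]: print(n,l,round(r["p"],2),np.round(r["location"]),np.round(onz(r["location"],im,z)))
E
```

```text
18.700000000000003
{'t': 0.0, 'qpos': array([ 1.20597952e+00,  4.23799947e-01,  1.63066957e+00,  6.64556053e-07,
        1.08861111e+00, -1.90454721e-02]), 'qvel': array([ 0.00039916,  0.00023991,  0.00158781,  0.00035916, -0.00096899,
       -0.00100019]), 'joint_torque': array([-1.25818828e-03, -5.44633842e+01, -2.73658955e+01,  6.43273001e-02,
        2.30491109e-02, -1.60384880e-04]), 'ee_pos': array([211.6337113 , 587.4969904 , 221.93526057]), 'orientation': array([ 2.56978962e+00,  1.80570132e+00, -1.93763886e-03]), 'ft_force': array([ 0.0279543 , -1.35569302,  0.37171711]), 'moment': array([ 0.02936931, -0.02462035, -0.02888998]), 'width': 87.97918842371004}
scene board 0.8 [298. 444.] [618.  41.   0.]
scene rake 0.71 [250. 344.] [610. 282.   0.]
scene rake 0.58 [261. 149.] [313. 575.   0.]
scene rake_grip 0.68 [241. 138.] [301. 576.  58.]
scene rake_grip 0.57 [228. 338.] [602. 292.  58.]
scene stick_a_mid 0.24 [216. 373.] [740. 301.  15.]
scene honey_jar 0.58 [228. 396.] [751. 245.   0.]
scene salt_shaker 0.8 [218. 372.] [750. 311.   0.]
top board 0.78 [201. 425.] [618.  38.   0.]
top rake 0.83 [341. 177.] [314. 596.   0.]
top rake 0.74 [208. 317.] [605. 284.   0.]
top rake_grip 0.91 [342. 172.] [320. 590.  58.]
top rake_grip 0.72 [197. 433.] [617.  35.  58.]
top stick_a_mid 0.66 [215. 430.] [583.  32.  15.]
top honey_jar 0.87 [148. 334.] [744. 241.   0.]
top salt_shaker 0.92 [146. 307.] [748. 304.   0.]
wrist rake 0.86 [289. 353.] [317. 589.   0.]
wrist rake_grip 0.6 [301. 359.] [304. 594.  58.]
```

View pics/scene0.png

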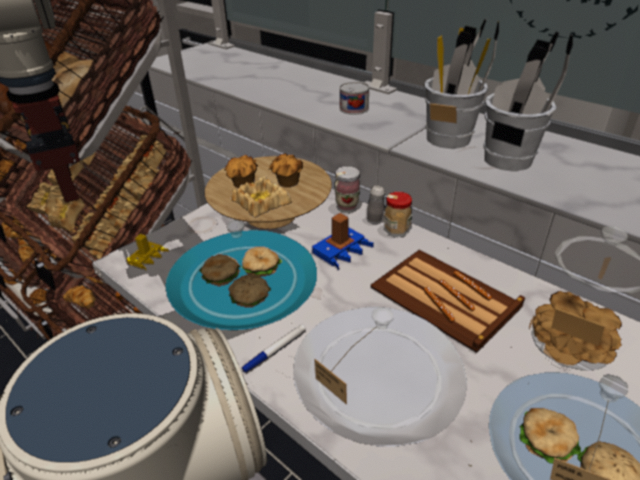

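View pics/top0.png

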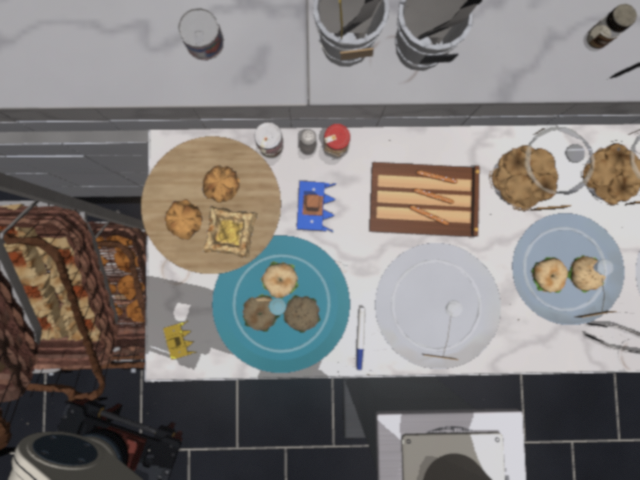

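The board is at top-image (425,200) with its stop at the right (world −y). The blue rake is at (317,207) with its teeth already facing −y, and the yellow look-alike is at (177,341). I'll go above the blue rake.

>>> {"op": "move_arm", "data": {
  "motion": [
    [160,-125,20,0,0,0.2,87],
    [160,-125,20,0,0,0.2,87],
    [160,-125,20,0,0,0.2,87],
    [160,-125,20,0,0,0.2,87],
    [160,-125,20,0,0,0.2,87]
  ]
}}

```text
t: 1.47
ee_pos: [373.2, 461.6, 243.0]
orientation: [2.377, 2.054, 0.0]
ft_force: [0.7, 0.6, 0.1]
width: 86.9
```

>>> {"op": "move_arm", "data": {
  "motion": [
    [160,-125,20,0,0,0.146,87],
    [160,-125,20,0,0,0.146,87],
    [160,-125,20,0,0,0.146,87],
    [160,-125,20,0,0,0.146,87],
    [160,-125,20,0,0,0.146,87]
  ]
}}

```text
t: 1.88
ee_pos: [533.4, 336.3, 263.1]
orientation: [2.221, 2.221, 0.001]
ft_force: [0.7, -0.6, -0.9]
width: 86.9
```

>>> {"op": "move_arm", "data": {
  "motion": [
    [74,-54,0,0,0,0,87],
    [74,-54,0,0,0,0,87],
    [74,-54,0,0,0,0,87],
    [74,-54,0,0,0,0,87],
    [74,-54,0,0,0,0,87]
  ]
}}

```text
t: 2.3
ee_pos: [605.4, 283.9, 262.2]
orientation: [-2.222, -2.22, 0.001]
ft_force: [-0.8, -0.2, 0.2]
width: 87.1
```

Run:
```python
from h import *
Z=dict(board=0,rake=0,rake_grip=58,stick_a_mid=15)
for n in("wrist","top","scene"):
    im=get_image(n);save(im,n+"1")
    print(n,-im["camera_from_world"][:3,:3].T@im["camera_from_world"][:3,3])
    for l,z in Z.items():
        for r in mark_of(im,l)[:5]: print(n,l,round(r["p"],2),np.round(r["location"]),np.round(onz(r["location"],im,z)))
print(get_obs()["qpos"])
```

```text
wrist [523.45890105 283.50625251 423.26203927]
wrist board 0.78 [215. 127.] [622.  43.   0.]
wrist rake 0.79 [203. 323.] [607. 284.   0.]
wrist rake_grip 0.57 [216. 332.] [609. 293.  58.]
wrist stick_a_mid 0.9 [185. 104.] [583.  31.  15.]
top [ 448.82380904  301.53634033 1064.96013794]
top rake 0.87 [341. 177.] [314. 596.   0.]
top rake 0.82 [203. 316.] [615. 286.   0.]
top rake_grip 0.69 [342. 170.] [320. 594.  58.]
top rake_grip 0.59 [206. 313.] [600. 293.  58.]
scene [ -62.87261469 -266.56067828  672.23197739]
scene board 0.6 [296. 444.] [623.  45.   0.]
scene rake 0.95 [251. 344.] [608. 280.   0.]
scene rake 0.95 [259. 145.] [311. 589.   0.]
scene rake_grip 0.91 [224. 338.] [615. 302.  58.]
scene rake_grip 0.9 [244. 139.] [297. 565.  58.]
scene rake_grip 0.31 [217. 374.] [683. 258.  58.]
scene rake_grip 0.16 [303. 439.] [542.  15.  58.]
scene stick_a_mid 0.5 [304. 440.] [585.  32.  15.]
[ 4.20573776e-01  4.49521147e-01  1.49040144e+00 -1.87446372e-05
  1.20162187e+00 -1.15040570e+00]
```

View pics/wrist1.png

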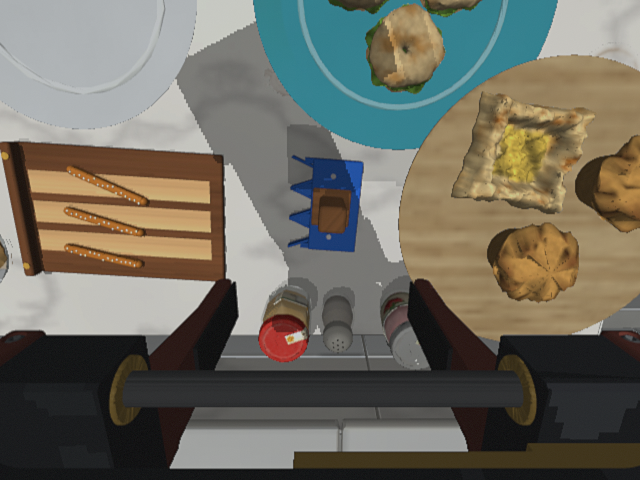

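The wrist view shows the board (corners about (3,143), (222,155), (225,280), (25,275)), three tilted sticks, and the blue rake at (330,205). I'll measure yaws and stick poses by colour.

```bash
cat > m.py <<'E'
from h import *
def sticks(im,b,th,show=None):
    # orange mask
    hsv=cv2.cvtColor(im["color"],cv2.COLOR_RGB2HSV)
    m=cv2.inRange(hsv,(5,140,110),(20,255,255))
    R=np.array([[np.cos(th),np.sin(th)],[-np.sin(th),np.cos(th)]])
    # keep only board area
    pol=[px(np.r_[b+R.T@np.array(c),10],im) for c in [(-60,-106),(60,-106),(60,118),(-60,118)]]
    k=np.zeros_like(m);cv2.fillPoly(k,[np.int32(pol)],255);m&=k
    m=cv2.morphologyEx(m,cv2.MORPH_CLOSE,np.ones((3,3)))
    n,L,S,C=cv2.connectedComponentsWithStats(m)
    out=[]
    for i in range(1,n):
        if S[i,4]<60: continue
        ys,xs=np.where(L==i); P=np.array([R@(onz((y,x),im,18)[:2]-b) for y,x in zip(ys,xs)])
        c=P.mean(0);w,V=np.linalg.eigh(np.cov((P-c).T));v=V[:,1]*np.sign(V[1,1]);t=(P-c)@v
        lo,hi=np.percentile(t,[1,99]);mid=c+v*(lo+hi)/2
        out.append((mid,np.arctan2(-v[0],v[1]),hi-lo)); print("stick mid(board)",mid.round(1),"ang",round(np.arctan2(-v[0],v[1]),3),"len",round(hi-lo),"near end x",(mid+v*47)[0].round(1),"y",(mid+v*47)[1].round(1))
    return out,m
E
python3 - <<'E'
from m import *
im=get_image("wrist"); hsv=cv2.cvtColor(im["color"],cv2.COLOR_RGB2HSV)
# blue rake
m=cv2.inRange(hsv,(108,150,60),(125,255,255)); n,L,S,C=cv2.connectedComponentsWithStats(m)
for i in range(1,n):
    if S[i,4]>300: print("blue",S[i],C[i])
i=1+np.argmin([np.hypot(*(c-[325,205]))for c in C[1:]]) ; ys,xs=np.where(L==i)
pts=np.array([onz((y,x),im,20)[:2] for y,x in zip(ys,xs)],np.float32); print("rake rect z20",cv2.minAreaRect(pts))
# rear edge: max column per row
rr=[(y,xs[ys==y].max()) for y in range(ys.min()+6,ys.max()-5)]
E=np.array([onz(r,im,20)[:2] for r in rr]); f=np.polyfit(E[:,0],E[:,1],1); print("rear edge slope",f[0],"y at mid",np.polyval(f,E[:,0].mean()),"x range",pts[:,0].min(),pts[:,0].max())
# board dark outline
for rc in [(143,3),(155,222),(280,225),(275,25)]: print("corner",onz(rc,im,10).round(1))
g=cv2.cvtColor(im["color"],cv2.COLOR_RGB2BGR)
a=cv2.resize(g[135:285,0:230],None,fx=2,fy=2,interpolation=cv2.INTER_CUBIC)
b=cv2.resize(g[145:260,280:370],None,fx=2.6,fy=2.6,interpolation=cv2.INTER_CUBIC); b=cv2.copyMakeBorder(b,0,1,0,0,0)
o=np.zeros((300,700,3),np.uint8);o[:,:460]=a;o[:min(300,b.shape[0]),460:460+b.shape[1]]=b[:300]
cv2.imwrite("pics/z.png",o)
E
```

```text
blue [ 288  155   75   96 3230] [329.87275542 200.52662539]
rake rect z20 ((606.0663452148438, 285.37738037109375), (79.6008529663086, 107.3684310913086), 85.63201141357422)
rear edge slope -0.07231180446970542 y at mid 324.7016721417566 x range 549.5872 661.6209
corner [537.3 -78.3  10. ]
corner [550.3 168.8  10. ]
corner [705.6 159.6  10. ]
corner [698.9 -93.6  10. ]
```

View pics/z.png

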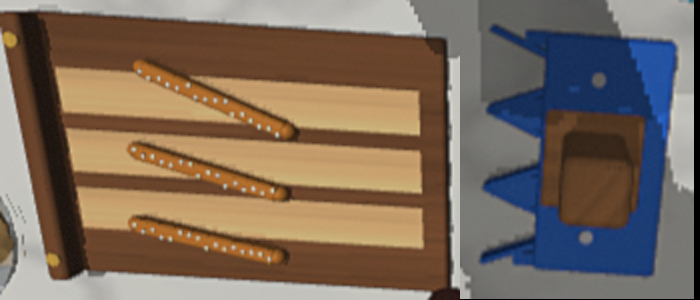

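Run:
```python
from m import *
im=get_image("wrist"); hsv=cv2.cvtColor(im["color"],cv2.COLOR_RGB2HSV)
print("handle top",onz((218.5,332.7),im,84).round(1))
m=cv2.inRange(hsv,(8,40,180),(30,150,255)); m[:150]=0;m[285:]=0;m[:,:25]=0;m[:,225:]=0
m=cv2.morphologyEx(m,cv2.MORPH_OPEN,np.ones((3,3)))
# lane edges: bounding transitions per column -> outermost rows
ed={0:[],1:[]}
for c in range(60,205,5):
    r=np.where(m[:,c])[0]
    if len(r): ed[0].append(onz((r.min()-.5,c),im,10)[:2]); ed[1].append(onz((r.max()+.5,c),im,10)[:2])
for k in ed:
    P=np.array(ed[k]);f=np.polyfit(P[:,1],P[:,0],1)
    r=P[:,0]-np.polyval(f,P[:,1]); P=P[abs(r)<2]; f=np.polyfit(P[:,1],P[:,0],1); print("lane outer edge: x=%.4f*y+%.1f"%tuple(f),len(P))
```

```text
handle top [606.8 293.9  84. ]
lane outer edge: x=0.0309*y+573.6 16
lane outer edge: x=0.1136*y+662.1 16
```

Run:
```python
from m import *
from scipy.optimize import minimize
from scipy.ndimage import map_coordinates
im=get_image("wrist"); g=im["color"].astype(float); 
hsv=cv2.cvtColor(im["color"],cv2.COLOR_RGB2HSV)
orange=cv2.dilate(cv2.inRange(hsv,(5,140,110),(20,255,255)),np.ones((5,5)))
V=cv2.GaussianBlur(g[:,:,2],(3,3),0)  # blue channel: pale high
X,Y=np.meshgrid(np.arange(-58,58.1,1),np.arange(-95,90,3.)); X=X.ravel();Y=Y.ravel()
lane=(abs(X)<13)|(abs(abs(X)-36)<13)
def samp(p,img,o=1):
    bx,by,th=p;c,s=np.cos(th),np.sin(th)
    P=np.c_[bx+c*X-s*Y,by+s*X+c*Y,np.full(X.size,10)]
    M=im["camera_from_world"];Q=P@M[:3,:3].T+M[:3,3];u=(np.c_[Q[:,0],-Q[:,1],-Q[:,2]])@im["mtx"].T;u=u[:,:2]/u[:,2:]
    return map_coordinates(img,[u[:,1],u[:,0]],order=o,mode="nearest")
def cost(q):
    p=(q[0],41,q[1]); ok=samp(p,orange.astype(float),0)<128; v=samp(p,V)
    return -(v[ok&lane].mean()-v[ok&~lane].mean())
best=min((minimize(cost,[x,t],method="Nelder-Mead",options=dict(initial_simplex=[[x,t],[x+3,t],[x,t+.02]])) for x in(616,622,628) for t in(-.08,-.05,-.03)),key=lambda r:r.fun)
print(best.x,best.fun)
bx,th=best.x
c,s=np.cos(th),np.sin(th)
def colr(y,x0,n=12): pass
# profile along y at gap x=+-18 and outer +-70 : intensity sum to find open end y=120
for xx in(-18,18,60,-60,0,36):
    ys=np.arange(-130,140,2.);pr=[]
    for y in ys:
        u=px([bx+c*xx-s*y,41+s*xx+c*y,10],im); pr.append(V[int(np.clip(round(u[1]),0,479)),int(np.clip(round(u[0]),0,639))])
    pr=np.array(pr);d=np.diff(pr);k=np.argsort(-abs(d))[:5];print(xx,[(ys[i]+1,round(d[i])) for i in k])
```

```text
[ 6.20670774e+02 -6.35735005e-02] -58.13903735425752
-18 [(np.float64(-129.0), -115), (np.float64(125.0), 92), (np.float64(123.0), 76), (np.float64(21.0), 64), (np.float64(23.0), -62)]
18 [(np.float64(125.0), 120), (np.float64(-129.0), -114), (np.float64(-3.0), 71), (np.float64(3.0), 69), (np.float64(1.0), -55)]
60 [(np.float64(125.0), 111), (np.float64(-129.0), -54), (np.float64(-5.0), -49), (np.float64(-7.0), 45), (np.float64(3.0), 45)]
-60 [(np.float64(125.0), 123), (np.float64(-129.0), -94), (np.float64(123.0), 22), (np.float64(-123.0), -18), (np.float64(127.0), 15)]
0 [(np.float64(125.0), 120), (np.float64(-129.0), -116), (np.float64(-103.0), 64), (np.float64(107.0), -50), (np.float64(-69.0), -40)]
36 [(np.float64(-129.0), -105), (np.float64(-103.0), 62), (np.float64(123.0), 60), (np.float64(125.0), 55), (np.float64(107.0), -50)]
```

Run:
```python
from m import *
im=get_image("wrist"); sticks(im,np.array([621,45.5]),-0.064)
```

```text
stick mid(board) [-31.6 -33.9] ang -0.017 len 124 near end x -30.8 y 13.1
stick mid(board) [  7.  -21.9] ang -0.267 len 89 near end x 19.3 y 23.4
stick mid(board) [46.6 71.4] ang 0.166 len 96 near end x 38.8 y 117.8
stick mid(board) [ 48.4 -40.1] ang -0.123 len 111 near end x 54.2 y 6.6
```

>>> {"op": "move_arm", "data": {
  "motion": [
    [1,9,-80,0,0,-0.07,87],
    [1,9,-80,0,0,-0.07,87],
    [1,9,-120,0,0,-0.07,87],
    [1,9,-120,0,0,-0.07,87],
    [1,9,-120,0,0,-0.07,87]
  ]
}}

```text
t: 3.67
ee_pos: [605.5, 292.3, 140.9]
orientation: [-2.296, -2.142, 0.007]
ft_force: [1.0, -0.3, 0.7]
width: 86.7
```

>>> {"op": "move_arm", "data": {
  "motion": [
    [1,0,-40,0,0,0,87],
    [1,0,-80,0,0,0,87],
    [1,0,-102,0,0,0,87],
    [1,0,-102,0,0,0,87],
    [1,0,-102,0,0,0,20]
  ]
}}

```text
t: 4.08
ee_pos: [609.1, 293.4, 42.6]
orientation: [2.297, 2.142, 0.003]
ft_force: [-0.2, -0.5, 0.3]
width: 83.5
```

>>> {"op": "move_arm", "data": {
  "motion": [
    [0,0,0,0,0,0,20],
    [0,0,0,0,0,0,20],
    [0,0,0,0,0,0,20],
    [0,0,0,0,0,0,20],
    [0,0,0,0,0,0,20]
  ]
}}

```text
t: 4.5
ee_pos: [608.3, 293.3, 41.9]
orientation: [2.297, 2.142, 0.002]
ft_force: [-1.3, -0.4, -0.2]
width: 50.5
```

>>> {"op": "move_arm", "data": {
  "motion": [
    [0,0,0,0,0,0,20],
    [0,0,0,0,0,0,20],
    [0,0,0,0,0,0,20],
    [0,0,0,0,0,0,20],
    [0,0,0,0,0,0,20]
  ]
}}

```text
t: 4.92
ee_pos: [607.8, 293.1, 40.7]
orientation: [-2.298, -2.142, 0.0]
ft_force: [-0.7, 0.8, 0.4]
width: 28.1
```

>>> {"op": "move_arm", "data": {
  "motion": [
    [0,0,0,0,0,0,20],
    [0,0,30,0,0,0,20],
    [0,0,60,0,0,0,20],
    [0,0,60,0,0,0,20],
    [0,0,60,0,0,0,20]
  ]
}}

```text
t: 5.33
ee_pos: [608.7, 293.4, 101.9]
orientation: [2.297, 2.142, 0.004]
ft_force: [-0.6, -0.1, -3.8]
width: 27.6
```

>>> {"op": "move_arm", "data": {
  "motion": [
    [10,-40,0,0,0,0,20],
    [10,-60,0,0,0,0,20],
    [10,-60,0,0,0,0,20],
    [10,-60,0,0,0,0,20],
    [10,-60,0,0,0,0,20]
  ]
}}

```text
t: 5.75
ee_pos: [617.0, 233.0, 99.2]
orientation: [-2.297, -2.141, 0.003]
ft_force: [-0.3, -0.4, -3.0]
width: 27.8
```

Run:
```python
from h import *
im=get_image("wrist"); save(im,"wrist2"); print(get_obs()["ee_pos"],get_obs()["orientation"],get_obs()["ft_force"],get_obs()["width"])
```

```text
[617.17801277 233.47922799  99.53946548] [-2.29667734e+00 -2.14239298e+00  1.96155019e-03] [ 0.79038893  0.97955417 -2.92925188] 28.148478043770556
```

View pics/wrist2.png

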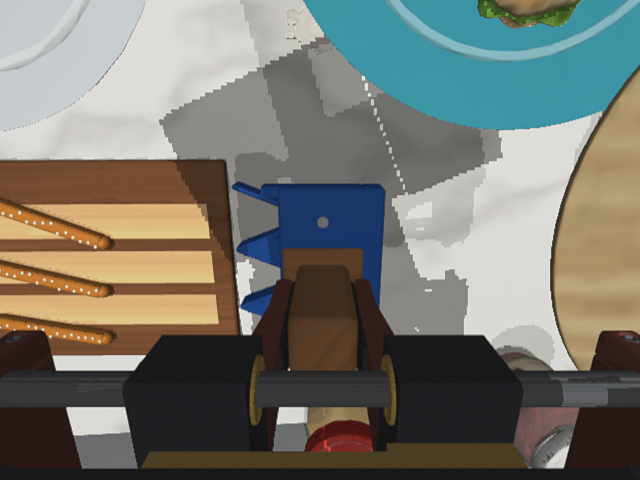

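Run:
```python
from h import *
import pickle
b=np.array([621,45.5]);th=-.064;c,s=np.cos(th),np.sin(th)
def bf(p): d=p[:2]-b; return np.array([c*d[0]+s*d[1],-s*d[0]+c*d[1]])
# wrist1 camera: reconstruct pose from TCP shift (same orientation then yaw 0)
im=get_image("wrist")
for rc in [(243,109),(291,110),(338,112)]: print("near ends now",bf(onz(rc,im,15)).round(1))
for rc,z in [((160,226),10),((355,240),10),((204,207),10),((238,210),10),((251,212),10),((283,214),10),((295,215),10),((325,217),10)]: print("board/lane corner",bf(onz(rc,im,z)).round(1))
# old wrist: camera centre known, rotation = turn by +0.07 of the current
M=im["camera_from_world"].copy(); o=get_obs()
Rz=cv2.Rodrigues(np.array([0,0,.07]))[0]
M2=M.copy(); M2[:3,:3]=M[:3,:3]@Rz.T; C=np.array([523.5,283.5,423.3]); M2[:3,3]=-M2[:3,:3]@C
im2=dict(mtx=im["mtx"],camera_from_world=M2)
print("check rear corners",bf(onz((155,222),im2,10)).round(1),bf(onz((280,224),im2,10)).round(1))
for e in [((138,65),(290,131)),((132,149),(286,194)),((134,221),(284,257))]:
    P=[bf(onz((v/2+135,u/2),im2,15)) for u,v in e]; d=P[1]-P[0]
    print("stick far",P[0].round(1),"near",P[1].round(1),"len",np.hypot(*d).round(),"ang",np.arctan2(-d[0],d[1]).round(3))
for rc in [(251,343),(184,284),(184,384),(270,384)]: print("rake deck z?",onz(rc,im,20+60).round(1))
```

```text
near ends now [-20.3  30.7]
near ends now [18.2 24.5]
near ends now [59.3 18.5]
board/lane corner [-78.9 120.1]
board/lane corner [ 79.1 118.3]
board/lane corner [-47.9 103.8]
board/lane corner [-22.3 103.4]
board/lane corner [-12.  103.9]
board/lane corner [ 14.1 102.9]
board/lane corner [ 24.3 102.7]
board/lane corner [ 50.9 101.8]
check rear corners [-79.2 118.3] [ 76.2 118. ]
stick far [-54.3 -54.8] near [-21.5  28.6] len 90.0 ang -0.374
stick far [ -4.6 -65.5] near [17.3 23. ] len 91.0 ang -0.243
stick far [ 40.6 -71. ] near [58.3 18.3] len 91.0 ang -0.195
rake deck z? [598.1 245.6  80. ]
rake deck z? [559.8 217.4  80. ]
rake deck z? [563.4 268.4  80. ]
rake deck z? [610.7 267.6  80. ]
```

Sticks have near ends at board (−21,30), (18,24), (58,18) and angles −0.37, −0.24, −0.20. I'll turn the rake −0.27 to match them, land behind them, comb along their direction, then straighten the rake.

>>> {"op": "move_arm", "data": {
  "motion": [
    [15,-34,0,0,0,-0.09,20],
    [31,-68,0,0,0,-0.18,20],
    [47,-102,0,0,0,-0.27,20],
    [47,-102,0,0,0,-0.27,20],
    [47,-102,0,0,0,-0.27,20]
  ]
}}

```text
t: 6.27
ee_pos: [665.5, 130.0, 100.3]
orientation: [-2.567, -1.812, -0.0]
ft_force: [-0.4, 1.0, -3.9]
width: 27.8
```

>>> {"op": "move_arm", "data": {
  "motion": [
    [0,0,-20,0,0,0,20],
    [0,0,-35,0,0,0,20],
    [0,0,-40,0,0,0,20],
    [0,0,-40,0,0,0,20],
    [0,0,-40,0,0,0,20]
  ]
}}

```text
t: 6.68
ee_pos: [664.2, 131.9, 60.1]
orientation: [-2.563, -1.815, 0.002]
ft_force: [-0.7, 0.5, -2.8]
width: 28.1
```

Run:
```python
from h import *
im=get_image("wrist"); save(im,"wrist3"); o=get_obs();print(o["ee_pos"],o["orientation"],o["ft_force"],o["qpos"])
```

```text
[664.86170781 131.77482733  60.86601938] [2.56404233e+00 1.81522941e+00 2.31240243e-04] [ 0.5858455  -0.30170483 -2.24145052] [ 1.78092096e-01  6.94160814e-01  1.58611943e+00  3.79451193e-05
  8.61163336e-01 -1.05402402e+00]
```

View pics/wrist3.png

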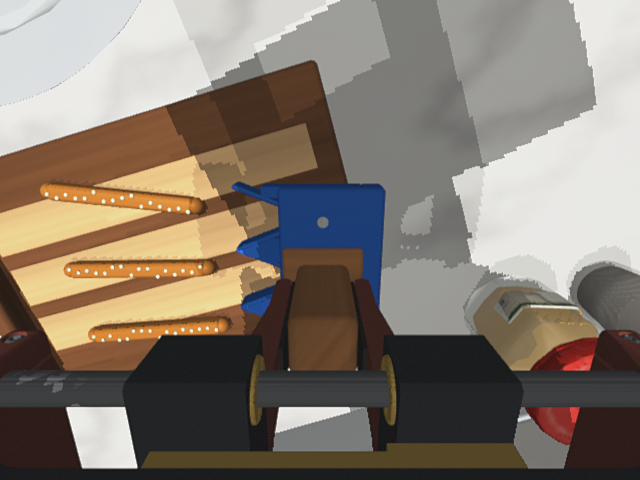

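Run:
```python
from h import *
im=get_image("wrist");o=get_obs();R=cv2.Rodrigues(o["orientation"])[0];yaw=np.arctan2(R[1,0],R[0,0])-np.pi/2
print("yaw",yaw); c,s=np.cos(yaw),np.sin(yaw);g=o["ee_pos"][:2]
def rf(rc,z): d=onz(rc,im,z)[:2]-g; return np.array([c*d[0]+s*d[1],-s*d[0]+c*d[1]+8]).round(1)
for rc in [(205,203),(267,214),(325,227)]: print("near",rf(rc,15))
for rc in [(191,46),(270,69),(334,94)]: print("far",rf(rc,15))
for rc in [(184,234),(250,238),(303,243)]: print("tip",rf(rc,27))
for rc in [(184,281),(184,385)]: print("deck",rf(rc,40))
```

```text
yaw -0.3389120771209142
near [-40.  -63.7]
near [ -0.3 -60.7]
near [ 41.1 -55.8]
far [ -48.2 -155.4]
far [   1.8 -152.5]
far [  48.  -145.5]
tip [-54.2 -41.3]
tip [-15.7 -41.8]
tip [ 18.6 -41.1]
deck [-56.1 -13.8]
deck [-56.2  39.8]
```

Near ends sit at rake x −40/0/+41 against slots at −36/0/+36, so entry is good. I'll lower until contact.

>>> {"op": "move_arm", "data": {
  "motion": [
    [0,0,-5,0,0,0,20],
    [0,0,-8,0,0,0,20],
    [0,0,-10,0,0,0,20],
    [0,0,-10,0,0,0,20],
    [0,0,-10,0,0,0,20]
  ]
}}

```text
t: 7.2
ee_pos: [664.8, 130.9, 50.6]
orientation: [-2.565, -1.814, 0.0]
ft_force: [0.8, 0.7, -3.3]
width: 27.8
```

>>> {"op": "move_arm", "data": {
  "motion": [
    [0,0,-1,0,0,0,20],
    [0,0,-1,0,0,0,20],
    [0,0,-1,0,0,0,20]
  ]
}}

```text
t: 7.45
ee_pos: [664.9, 130.9, 50.6]
orientation: [2.565, 1.814, 0.0]
ft_force: [-3.5, -0.8, 6.6]
width: 28.0
```

>>> {"op": "move_arm", "data": {
  "motion": [
    [-2,-6,0.5,0,0,0,20],
    [-4.5,-13,0.5,0,0,0,20],
    [-7,-20,0.5,0,0,0,20],
    [-9.5,-27,0.5,0,0,0,20],
    [-12,-34,0.5,0,0,0,20]
  ]
}}

```text
t: 7.87
ee_pos: [653.2, 96.4, 50.6]
orientation: [2.565, 1.813, 0.002]
ft_force: [2.1, 3.5, 3.2]
width: 28.1
```

>>> {"op": "move_arm", "data": {
  "motion": [
    [-2.5,-7,0,0,0,0,20],
    [-5,-14,0,0,0,0,20],
    [-5,-14,0,0,0,0,20]
  ]
}}

```text
t: 8.12
ee_pos: [647.7, 81.2, 50.6]
orientation: [2.565, 1.813, -0.0]
ft_force: [-0.0, -3.9, 7.5]
width: 27.8
```

Run:
```python
from h import *
im=get_image("wrist"); save(im,"wrist4"); o=get_obs();print(o["ee_pos"],o["ft_force"])
```

```text
[647.68844784  81.279847    50.62950608] [ 0.49302195 -3.33651609  7.22613366]
```

View pics/wrist4.png

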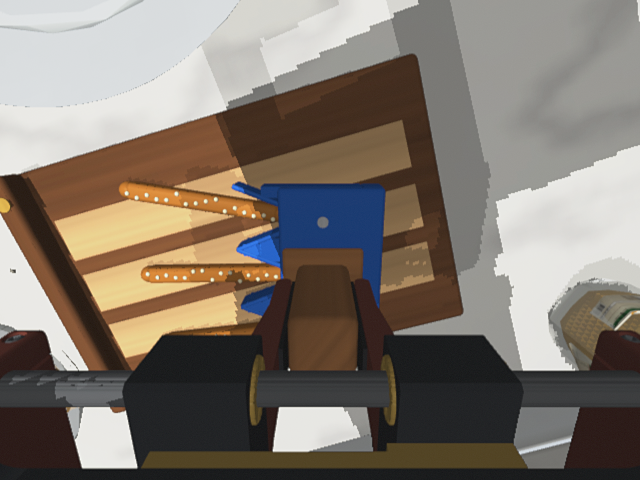

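All three sticks are in the mouths (at (270,215), (270,273), (250,330)). I'll continue combing.

>>> {"op": "move_arm", "data": {
  "motion": [
    [-2,-6,0.4,0,0,0,20],
    [-4,-12,0.4,0,0,0,20],
    [-6,-18,0.4,0,0,0,20],
    [-8,-23,0.4,0,0,0,20],
    [-10,-28,0.4,0,0,0,20]
  ]
}}

```text
t: 8.58
ee_pos: [637.7, 54.5, 50.6]
orientation: [2.565, 1.814, 0.0]
ft_force: [2.7, 5.2, 5.8]
width: 27.7
```

>>> {"op": "move_arm", "data": {
  "motion": [
    [-1.5,-4,0,0,0,0,20],
    [-3,-8,0,0,0,0,20],
    [-4,-12,0,0,0,0,20],
    [-5,-14,0,0,0,0,20],
    [-5,-14,0,0,0,0,20]
  ]
}}

```text
t: 9.0
ee_pos: [632.6, 40.2, 50.6]
orientation: [2.565, 1.813, -0.001]
ft_force: [0.8, 0.5, 4.7]
width: 28.0
```

Run:
```python
from h import *
im=get_image("wrist"); save(im,"wrist5"); o=get_obs();print(o["ee_pos"],o["ft_force"])
b=np.array([621.5,45.5]);th=-.07;c,s=np.cos(th),np.sin(th);d=o["ee_pos"][:2]-b;print("handle board",c*d[0]+s*d[1],-s*d[0]+c*d[1])
```

```text
[632.58210828  40.22032442  50.59767765] [-0.66247944 -1.29360912  4.40250979]
handle board 11.424243738012384 -4.491631445149954
```

View pics/wrist5.png

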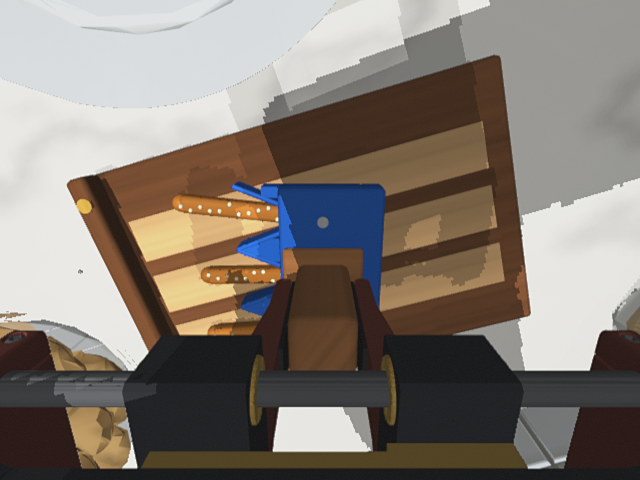

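>>> {"op": "move_arm", "data": {
  "motion": [
    [-2,-2,0,0,0,0.045,20],
    [-3.5,-4,0,0,0,0.09,20],
    [-5.5,-7,0,0,0,0.135,20],
    [-7,-9,0,0,0,0.17,20],
    [-8.5,-11,0,0,0,0.205,20]
  ]
}}

```text
t: 9.47
ee_pos: [624.4, 30.2, 50.6]
orientation: [-2.364, -2.069, -0.001]
ft_force: [2.7, 5.3, 7.2]
width: 28.0
```

>>> {"op": "move_arm", "data": {
  "motion": [
    [-1.5,-2,0,0,0,0.035,20],
    [-2.6,-3.8,0,0,0,0.065,20],
    [-2.6,-3.8,0,0,0,0.065,20],
    [-2.6,-3.8,0,0,0,0.065,20]
  ]
}}

```text
t: 9.8
ee_pos: [621.6, 26.0, 50.6]
orientation: [2.298, 2.142, -0.001]
ft_force: [0.4, 1.2, 4.0]
width: 27.5
```

Run:
```python
from h import *
im=get_image("wrist"); save(im,"wrist6"); o=get_obs();print(o["ee_pos"],o["ft_force"])
b=np.array([621.5,45.5]);th=-.07;c,s=np.cos(th),np.sin(th);d=o["ee_pos"][:2]-b;print("handle board",c*d[0]+s*d[1],-s*d[0]+c*d[1])
R=cv2.Rodrigues(o["orientation"])[0];print("yaw",np.arctan2(R[1,0],R[0,0])-np.pi/2)
```

```text
[621.57114722  26.04191032  50.59906593] [-1.22951534  0.22661982  4.34512355]
handle board 1.4319271744986124 -19.40546058306959
yaw -0.07031116072527133
```

View pics/wrist6.png

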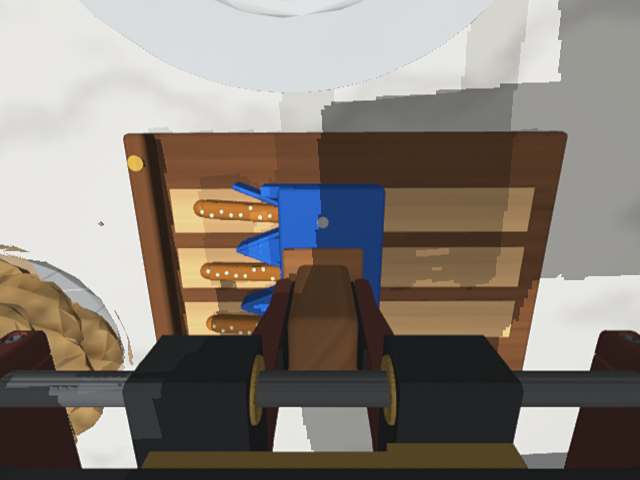

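Sticks lie along the lanes, far ends about (197,210), with the stop at x≈165. Now a slow push to the stop, watching the force.

>>> {"op": "move_arm", "data": {
  "motion": [
    [-0.2,-3,0,0,0,0,20],
    [-0.4,-6,0,0,0,0,20],
    [-0.6,-9,0,0,0,0,20],
    [-0.7,-10,0,0,0,0,20],
    [-0.7,-10,0,0,0,0,20]
  ]
}}

```text
t: 10.27
ee_pos: [621.0, 16.2, 50.6]
orientation: [-2.298, -2.142, -0.0]
ft_force: [0.5, 3.0, 5.1]
width: 28.3
```

>>> {"op": "move_arm", "data": {
  "motion": [
    [0,-0.5,0,0,0,0,20],
    [0,-1,0,0,0,0,20],
    [-0.1,-1.5,0,0,0,0,20],
    [-0.1,-2,0,0,0,0,20],
    [-0.1,-2,0,0,0,0,20]
  ]
}}

```text
t: 10.68
ee_pos: [621.1, 14.1, 50.6]
orientation: [2.298, 2.142, 0.0]
ft_force: [1.4, 3.7, 5.0]
width: 28.0
```

>>> {"op": "move_arm", "data": {
  "motion": [
    [0,-0.5,0,0,0,0,20],
    [0,-1,0,0,0,0,20],
    [-0.1,-1,0,0,0,0,20],
    [-0.1,-1,0,0,0,0,20]
  ]
}}

```text
t: 11.02
ee_pos: [621.0, 13.0, 50.6]
orientation: [2.297, 2.142, 0.0]
ft_force: [2.7, 1.8, 3.1]
width: 27.8
```

>>> {"op": "move_arm", "data": {
  "motion": [
    [0,-0.5,0,0,0,0,20],
    [0,-1,0,0,0,0,20],
    [-0.1,-1,0,0,0,0,20],
    [-0.1,-1,0,0,0,0,20]
  ]
}}

```text
t: 11.35
ee_pos: [620.8, 12.0, 50.6]
orientation: [2.297, 2.142, 0.0]
ft_force: [3.0, 2.3, 4.0]
width: 27.7
```

Run:
```python
from h import *
im=get_image("wrist"); o=get_obs();print(o["ee_pos"],o["ft_force"])
b=np.array([621.5,45.5]);th=-.07;c,s=np.cos(th),np.sin(th);d=o["ee_pos"][:2]-b;print("handle board",c*d[0]+s*d[1],-s*d[0]+c*d[1])
g=cv2.cvtColor(im["color"],cv2.COLOR_RGB2BGR)[170:350,120:400]
cv2.imwrite("pics/wrist7.png",cv2.resize(g,None,fx=2.5,fy=2.5,interpolation=cv2.INTER_CUBIC))
```

```text
[620.80744331  11.99978334  50.58397894] [2.47008018 1.3867322  3.38755258]
handle board 1.6522399161728236 -33.466614023269216
```

View pics/wrist7.png

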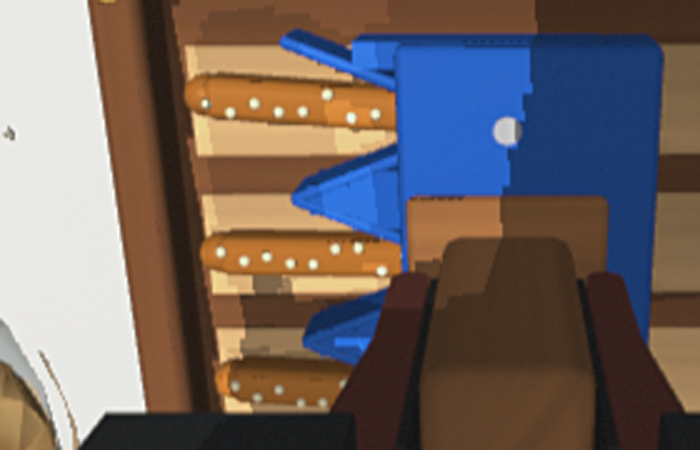

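The stick ends are almost at the stop, so I'll keep creeping.

>>> {"op": "move_arm", "data": {
  "motion": [
    [0,-0.5,0,0,0,0,20],
    [0,-1,0,0,0,0,20],
    [-0.1,-1,0,0,0,0,20],
    [-0.1,-1,0,0,0,0,20]
  ]
}}

```text
t: 11.73
ee_pos: [620.6, 11.1, 50.6]
orientation: [2.297, 2.143, -0.0]
ft_force: [1.8, 2.2, 4.3]
width: 27.8
```

>>> {"op": "move_arm", "data": {
  "motion": [
    [0,-0.5,0,0,0,0,20],
    [0,-0.5,0,0,0,0,20],
    [0,-0.5,0,0,0,0,20]
  ]
}}

```text
t: 11.98
ee_pos: [620.5, 10.8, 50.6]
orientation: [-2.297, -2.143, 0.0]
ft_force: [1.6, 3.7, 4.0]
width: 27.8
```

>>> {"op": "move_arm", "data": {
  "motion": [
    [0,-0.5,0,0,0,0,20],
    [0,-0.5,0,0,0,0,20],
    [0,-0.5,0,0,0,0,20]
  ]
}}

```text
t: 12.23
ee_pos: [620.5, 10.3, 50.6]
orientation: [-2.297, -2.142, 0.0]
ft_force: [0.3, 4.6, 3.9]
width: 28.2
```

>>> {"op": "move_arm", "data": {
  "motion": [
    [0,-0.5,0,0,0,0,20],
    [0,-0.5,0,0,0,0,20],
    [0,-0.5,0,0,0,0,20]
  ]
}}

```text
t: 12.48
ee_pos: [620.5, 9.7, 50.6]
orientation: [-2.297, -2.142, 0.0]
ft_force: [0.3, 5.2, 5.1]
width: 27.8
```

>>> {"op": "move_arm", "data": {
  "motion": [
    [0,-0.5,0,0,0,0,20],
    [0,-0.5,0,0,0,0,20],
    [0,-0.5,0,0,0,0,20]
  ]
}}

```text
t: 12.73
ee_pos: [620.5, 9.2, 50.6]
orientation: [-2.298, -2.142, 0.0]
ft_force: [0.3, 5.0, 5.3]
width: 28.2
```

>>> {"op": "move_arm", "data": {
  "motion": [
    [0,-0.5,0,0,0,0,20],
    [0,-0.5,0,0,0,0,20],
    [0,-0.5,0,0,0,0,20]
  ]
}}

```text
t: 12.98
ee_pos: [620.5, 8.8, 50.6]
orientation: [-2.297, -2.142, 0.0]
ft_force: [1.0, 3.6, 5.7]
width: 27.7
```

>>> {"op": "move_arm", "data": {
  "motion": [
    [0,-0.5,0,0,0,0,20],
    [0,-0.5,0,0,0,0,20],
    [0,-0.5,0,0,0,0,20]
  ]
}}

```text
t: 13.23
ee_pos: [620.5, 8.5, 50.6]
orientation: [-2.297, -2.142, -0.0]
ft_force: [0.5, 6.1, 5.2]
width: 27.7
```

>>> {"op": "move_arm", "data": {
  "motion": [
    [0,-0.5,0,0,0,0,20],
    [0,-0.5,0,0,0,0,20],
    [0,-0.5,0,0,0,0,20]
  ]
}}

```text
t: 13.48
ee_pos: [620.5, 8.4, 50.6]
orientation: [-2.297, -2.142, -0.001]
ft_force: [-0.1, 7.9, 4.5]
width: 28.2
```

It has stalled at y≈8.4 with the force rising, so the sticks are in contact with the stop.

>>> {"op": "move_arm", "data": {
  "motion": [
    [0,-0.5,0,0,0,0,20],
    [0,-0.5,0,0,0,0,20],
    [0,-0.5,0,0,0,0,20]
  ]
}}

```text
t: 13.73
ee_pos: [620.5, 8.3, 50.6]
orientation: [-2.297, -2.142, -0.001]
ft_force: [0.5, 10.4, 5.9]
width: 27.8
```

>>> {"op": "move_arm", "data": {
  "motion": [
    [0,-0.5,0,0,0,0,20],
    [0,-0.5,0,0,0,0,20],
    [0,-0.5,0,0,0,0,20],
    [0,-0.5,0,0,0,0,20]
  ]
}}

```text
t: 14.07
ee_pos: [620.5, 8.1, 50.7]
orientation: [-2.297, -2.141, -0.002]
ft_force: [-0.4, 11.1, 6.0]
width: 28.1
```

Run:
```python
from h import *
im=get_image("wrist"); o=get_obs();print(o["ee_pos"],o["ft_force"])
g=cv2.cvtColor(im["color"],cv2.COLOR_RGB2BGR)[170:350,120:400]
cv2.imwrite("pics/wrist8.png",cv2.resize(g,None,fx=2.5,fy=2.5,interpolation=cv2.INTER_CUBIC))
```

```text
[620.57939102   8.12577243  50.67387224] [ 0.01469006 11.06684965  5.30600009]
```

View pics/wrist8.png

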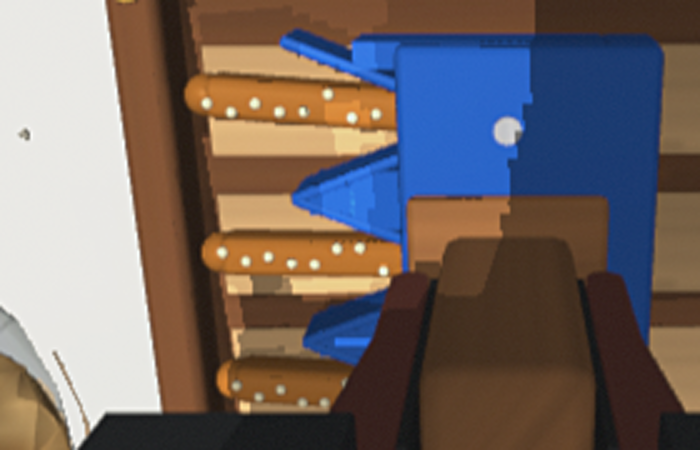

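All three ends are at the stop (x≈187, 205, 220 in the crop) with fy ≈ 11 N, of which about 4 N is sliding friction. I'll relieve the push and lift straight up.

>>> {"op": "move_arm", "data": {
  "motion": [
    [0,0.6,0,0,0,0,20],
    [0,1.1,0,0,0,0,20],
    [0,1.3,0.5,0,0,0,20],
    [0,1.3,1.2,0,0,0,20],
    [0,1.3,2,0,0,0,20]
  ]
}}

```text
t: 14.53
ee_pos: [619.2, 8.4, 51.3]
orientation: [-2.296, -2.141, 0.003]
ft_force: [0.3, 5.8, -2.6]
width: 27.8
```

>>> {"op": "move_arm", "data": {
  "motion": [
    [0,0,3,0,0,0,20],
    [0,0,7,0,0,0,20],
    [0,0,13,0,0,0,20],
    [0,0,22,0,0,0,20],
    [0,0,35,0,0,0,20]
  ]
}}

```text
t: 14.95
ee_pos: [619.1, 7.3, 86.8]
orientation: [-2.296, -2.141, 0.005]
ft_force: [-0.7, -0.8, -2.8]
width: 28.0
```

>>> {"op": "move_arm", "data": {
  "motion": [
    [0,0,20,0,0,0,20],
    [0,10,30,0,0,0,20],
    [0,50,30,0,0,0,20],
    [0,90,30,0,0,0,20],
    [0,120,30,0,0,0,20]
  ]
}}

```text
t: 15.37
ee_pos: [620.7, 130.3, 118.9]
orientation: [2.298, 2.141, 0.002]
ft_force: [0.2, -0.2, -2.7]
width: 27.8
```

>>> {"op": "move_arm", "data": {
  "motion": [
    [0,35,0,0,0,0,20],
    [0,70,0,0,0,0,20],
    [0,100,0,0,0,0,20],
    [0,100,0,0,0,0,20],
    [0,100,0,0,0,0,20]
  ]
}}

```text
t: 15.78
ee_pos: [620.3, 230.0, 118.1]
orientation: [2.294, 2.146, 0.001]
ft_force: [-0.2, 0.8, -4.0]
width: 28.0
```

Run:
```python
from h import *
im=get_image("wrist"); o=get_obs();print(o["ee_pos"],o["ft_force"]); save(im,"wrist9")
t=get_image("top");
a=cv2.cvtColor(im["color"],cv2.COLOR_RGB2BGR);b=cv2.cvtColor(t["color"],cv2.COLOR_RGB2BGR)[130:260,290:490]
o=np.zeros((600,800,3),np.uint8); o[:400,:400]=a[:400,:400]; o[:400,400:]=0; b=cv2.resize(b,(400,260),interpolation=cv2.INTER_CUBIC);o[:260,400:]=b
cv2.imwrite("pics/p9.png",o[:400])
```

```text
[620.21157407 228.60519589 117.87411038] [ 0.05756513 -0.35226116 -2.99848343]
```

View pics/p9.png

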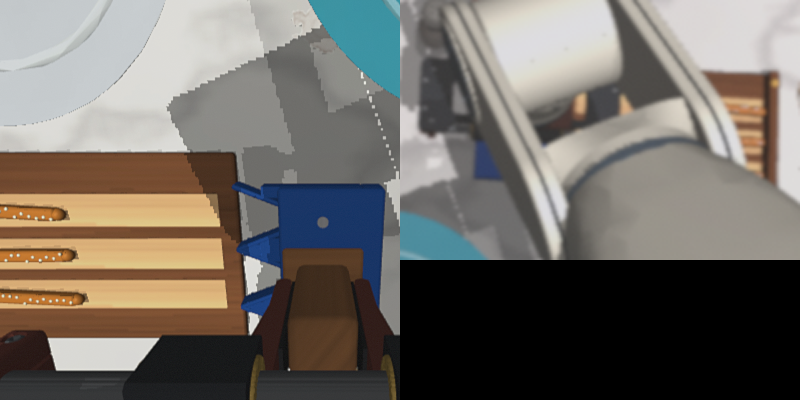

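The sticks stayed put in their lanes as the rake left: near ends at about (65,213), (75,255), (85,298). I'll put the rake back at its original free spot.

>>> {"op": "move_arm", "data": {
  "motion": [
    [-6,32,0,0,0,0,20],
    [-12,64,0,0,0,0,20],
    [-12,64,-30,0,0,0,20],
    [-12,64,-60,0,0,0,20],
    [-12,64,-70,0,0,0,20]
  ]
}}

```text
t: 16.3
ee_pos: [606.3, 290.0, 44.0]
orientation: [-2.297, -2.141, 0.009]
ft_force: [-0.6, -0.6, -3.4]
width: 27.8
```

>>> {"op": "move_arm", "data": {
  "motion": [
    [0,0,-3,0,0,0,20],
    [0,0,-5,0,0,0,20],
    [0,0,-6,0,0,0,20],
    [0,0,-6,0,0,0,20],
    [0,0,-6,0,0,0,20]
  ]
}}

```text
t: 16.72
ee_pos: [609.7, 292.0, 43.1]
orientation: [2.298, 2.141, 0.003]
ft_force: [0.0, 0.0, -3.8]
width: 28.0
```

>>> {"op": "move_arm", "data": {
  "motion": [
    [0,0,-1,0,0,0,20],
    [0,0,-1,0,0,0,20],
    [0,0,-1,0,0,0,20]
  ]
}}

```text
t: 16.97
ee_pos: [608.8, 292.1, 41.0]
orientation: [2.297, 2.142, 0.001]
ft_force: [-0.8, -0.1, -4.0]
width: 27.8
```

>>> {"op": "move_arm", "data": {
  "motion": [
    [0,0,-0.5,0,0,0,20],
    [0,0,-0.5,0,0,0,20],
    [0,0,-0.5,0,0,0,20]
  ]
}}

```text
t: 17.22
ee_pos: [608.8, 292.1, 40.6]
orientation: [2.297, 2.142, 0.001]
ft_force: [-0.1, 0.0, 2.0]
width: 27.7
```

>>> {"op": "move_arm", "data": {
  "motion": [
    [0,0,-0.5,0,0,0,20],
    [0,0,-0.5,0,0,0,20],
    [0,0,-0.5,0,0,0,20]
  ]
}}

```text
t: 17.47
ee_pos: [608.9, 292.1, 40.6]
orientation: [2.297, 2.142, 0.001]
ft_force: [-2.1, -1.2, 7.2]
width: 27.8
```

The rake is on the table. I'll release it, rise, and look again.

>>> {"op": "move_arm", "data": {
  "motion": [
    [0,0,0.5,0,0,0,87],
    [0,0,0.5,0,0,0,87],
    [0,0,0.5,0,0,0,87],
    [0,0,0.5,0,0,0,87],
    [0,0,0.5,0,0,0,87]
  ]
}}

```text
t: 17.88
ee_pos: [608.6, 292.0, 39.9]
orientation: [-2.298, -2.143, 0.0]
ft_force: [0.2, -0.6, -0.4]
width: 57.7
```

>>> {"op": "move_arm", "data": {
  "motion": [
    [0,0,0,0,0,0,87],
    [0,0,0,0,0,0,87],
    [0,0,0,0,0,0,87],
    [0,0,0,0,0,0,87],
    [0,0,0,0,0,0,87]
  ]
}}

```text
t: 18.3
ee_pos: [608.6, 292.0, 40.0]
orientation: [-2.298, -2.143, 0.0]
ft_force: [-0.1, 0.7, 0.9]
width: 86.6
```

>>> {"op": "move_arm", "data": {
  "motion": [
    [0,0,20,0,0,0,87],
    [0,0,60,0,0,0,87],
    [0,0,100,0,0,0,87],
    [0,0,140,0,0,0,87],
    [0,0,180,0,0,0,87]
  ]
}}

```text
t: 18.72
ee_pos: [608.3, 291.9, 221.8]
orientation: [-2.297, -2.143, 0.001]
ft_force: [1.1, 1.0, -0.2]
width: 86.9
```

>>> {"op": "move_arm", "data": {
  "motion": [
    [0,-40,20,0,0,0,87],
    [-20,-80,40,0,0,0,87],
    [-20,-110,40,0,0,0,87],
    [-20,-110,40,0,0,0,87],
    [-20,-110,40,0,0,0,87]
  ]
}}

```text
t: 19.13
ee_pos: [588.7, 180.6, 261.0]
orientation: [2.3, 2.139, 0.002]
ft_force: [-0.8, 0.1, -0.2]
width: 87.1
```

Run:
```python
from h import *
im=get_image("wrist"); o=get_obs();print(o["ee_pos"],o["ft_force"],o["width"]); np.save("w.npy",im["color"])
b=np.array([621.5,45.5]);th=-.07;c,s=np.cos(th),np.sin(th)
def bf(p): d=p[:2]-b; return np.array([c*d[0]+s*d[1],-s*d[0]+c*d[1]])
hsv=cv2.cvtColor(im["color"],cv2.COLOR_RGB2HSV)
# rectify board at z=17, 3px/mm, 1 = mm grid
X,Y=np.meshgrid(np.arange(-60,60.1,.5),np.arange(-125,20.1,.5))
P=np.stack([b[0]+c*X-s*Y,b[1]+s*X+c*Y,np.full(X.shape,17.)],-1);M=im["camera_from_world"]
Q=P@M[:3,:3].T+M[:3,3];u=np.stack([Q[...,0],-Q[...,1],-Q[...,2]],-1)@im["mtx"].T;u=(u[...,:2]/u[...,2:]).astype(np.float32)
r=cv2.remap(im["color"],u[...,0],u[...,1],cv2.INTER_LINEAR)
h=cv2.cvtColor(r,cv2.COLOR_RGB2HSV)
for y in(-90,-70,-50,-30,0):
    row=int((y+125)*2); print(y,[tuple(h[row,k]) for k in range(0,241,12)])
for l,z in dict(rake=0,rake_grip=58,stick_a_mid=15,honey_jar=0,salt_shaker=0,board=0).items():
    for q in mark_of(im,l)[:4]: print(l,round(q["p"],2),onz(q["location"],im,z).round(),bf(onz(q["location"],im,z)).round(1))
m=cv2.inRange(hsv,(108,150,60),(125,255,255)); n,L,S,C=cv2.connectedComponentsWithStats(m)
i=1+np.argmax(S[1:,4]); ys,xs=np.where(L==i);print("blue",S[i],cv2.minAreaRect(np.array([onz((y,x),im,20)[:2] for y,x in zip(ys,xs)],np.float32)))
```

```text
[588.78717224 181.71710792 260.39479277] [0.14305645 0.49290225 0.61114276] 86.88038269912718
-90 [(np.uint8(12), np.uint8(146), np.uint8(94)), (np.uint8(13), np.uint8(151), np.uint8(101)), (np.uint8(17), np.uint8(115), np.uint8(191)), (np.uint8(14), np.uint8(185), np.uint8(121)), (np.uint8(15), np.uint8(123), np.uint8(168)), (np.uint8(18), np.uint8(110), np.uint8(200)), (np.uint8(14), np.uint8(131), np.uint8(134)), (np.uint8(12), np.uint8(151), np.uint8(108)), (np.uint8(16), np.uint8(115), np.uint8(191)), (np.uint8(15), np.uint8(142), np.uint8(111)), (np.uint8(14), np.uint8(158), np.uint8(174)), (np.uint8(18), np.uint8(112), np.uint8(194)), (np.uint8(13), np.uint8(141), np.uint8(112)), (np.uint8(12), np.uint8(153), np.uint8(105)), (np.uint8(16), np.uint8(116), np.uint8(191)), (np.uint8(14), np.uint8(187), np.uint8(108)), (np.uint8(15), np.uint8(196), np.uint8(172)), (np.uint8(18), np.uint8(112), np.uint8(200)), (np.uint8(12), np.uint8(154), np.uint8(111)), (np.uint8(12), np.uint8(152), np.uint8(106)), (np.uint8(12), np.uint8(148), np.uint8(107))]
-70 [(np.uint8(12), np.uint8(150), n
[... 3531 characters left out ...]
 np.uint8(117), np.uint8(194)), (np.uint8(16), np.uint8(115), np.uint8(195)), (np.uint8(18), np.uint8(112), np.uint8(198)), (np.uint8(18), np.uint8(106), np.uint8(199)), (np.uint8(12), np.uint8(153), np.uint8(108)), (np.uint8(11), np.uint8(144), np.uint8(76)), (np.uint8(3), np.uint8(113), np.uint8(43))]
rake 0.75 [606. 284.   0.] [-32.2 236.7]
rake_grip 0.73 [610. 292.  58.] [-29.  245.3]
stick_a_mid 0.73 [580. -18.  15.] [-36.8 -65.8]
honey_jar 0.58 [746. 244.   0.] [110.4 207.2]
board 0.62 [617.  46.   0.] [-4.4  0.1]
board 0.29 [746. 241.   0.] [110.6 203.6]
blue [ 375  167   75   90 3153] ((606.2794799804688, 282.4159851074219), (81.63483428955078, 106.22514343261719), 85.86746978759766)
```

Run:
```python
from h import *
im=get_image("wrist")
b=np.array([621.5,45.5]);th=-.07;c,s=np.cos(th),np.sin(th)
X,Y=np.meshgrid(np.arange(-60,60.1,.5),np.arange(-125,20.1,.5))
for z in (10,18):
    P=np.stack([b[0]+c*X-s*Y,b[1]+s*X+c*Y,np.full(X.shape,float(z))],-1);M=im["camera_from_world"]
    Q=P@M[:3,:3].T+M[:3,3];u=np.stack([Q[...,0],-Q[...,1],-Q[...,2]],-1)@im["mtx"].T;u=(u[...,:2]/u[...,2:]).astype(np.float32)
    h=cv2.cvtColor(cv2.remap(im["color"],u[...,0],u[...,1],cv2.INTER_LINEAR),cv2.COLOR_RGB2HSV)
    if z==10:
        for yy in (5,15):
            v=h[int((yy+125)*2)-4:int((yy+125)*2)+5,:,2].astype(float).mean(0);d=np.diff(v);print("lane edges at y",yy,[X[0,k] for k in range(1,len(d)-1) if abs(d[k])>8 and abs(d[k])==abs(d[max(0,k-3):k+4]).max()])
    else:
        m=cv2.inRange(h,(10,138,145),(20,255,255));m=cv2.morphologyEx(m,cv2.MORPH_CLOSE,np.ones((7,7)));m=cv2.morphologyEx(m,cv2.MORPH_OPEN,np.ones((5,5)))
        n,L,S,C=cv2.connectedComponentsWithStats(m)
        for i in range(1,n):
            if S[i,4]<400: continue
            k=L==i;p=np.c_[X[k],Y[k]];w,V=np.linalg.eigh(np.cov((p-p.mean(0)).T));v=V[:,1]*np.sign(V[1,1])
            print("mean",p.mean(0).round(1),"ang",np.arctan2(-v[0],v[1]).round(3),"y",p[:,1].min(),p[:,1].max(),"n",k.sum())
```

```text
lane edges at y 5 [np.float64(-49.5), np.float64(-23.5), np.float64(-14.5), np.float64(12.0), np.float64(21.0), np.float64(48.0), np.float64(54.0)]
lane edges at y 15 [np.float64(-50.0), np.float64(-23.0), np.float64(-14.5), np.float64(12.5), np.float64(21.5), np.float64(48.0), np.float64(53.5)]
mean [-36.6 -63.5] ang -0.046 y -107.5 -17.5 n 2809
mean [ -0.5 -62.9] ang 0.004 y -107.5 -17.5 n 2802
mean [ 36.1 -61.1] ang -0.05 y -107.0 -17.5 n 2881
```

```bash
python3 -c "
from workcell import *
print(close_job())"
```

```text
the job is handed in; nothing more can be done
None
```

I combed the three breadsticks into their own lanes and against the stop. The rake then went back upright on the table, clear of the board. I handed the job in after about 19 s of the 61 s allowed; no verdict is reported.

- **Combing:** I gripped the blue rake by its handle and landed it turned 0.27 rad to match the sticks' slant. The teeth rested on the board with roughly 7–11 N. I straightened the rake on the way and crept forward until the push stalled at about 11 N, of which around 4 N was sliding friction. Then I eased off and lifted the rake straight up.
- **Sticks (last camera measurement):** They lie about 0, 0.7 and 1.5 mm off their lane centres. Angles to the lanes are at most 0.05 rad, and the stop-side ends are at the stop (y about −107 mm).
- **Rake:** It touched down at the same height it was picked up from and showed the same outline as at the start. It stands about 75 mm clear of the board's open end, and the gripper was open and away.
- **Jar and shaker:** The jar was seen within about 4 mm of its first reading. The shaker was not detected in the last picture, so I did not confirm its position; the arm never went near it.
- **Checks that disagreed:** The network marks for the rake grip and the board differed by up to 10–20 mm between views, so I relied on my own measurements of edges, lanes and colours. One early automatic stick measurement was muddled by the board's colour, and I replaced it with end points read from the picture.

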